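# Sweep spent tea lights into the crumb pan

### The job

Clear the pantry counter: with your fingers, gently sweep the three spent tea lights across the counter and in through the open mouth of the steel crumb pan, so that each lies wholly inside the pan. Slide them only; do not pick up or squeeze them, and leave everything else on the counter where it stands.

Things in the scene. Friction and masses are not known exactly. Their poses are not given: they have to be found in the camera images.
- crumb_pan: steel crumb pan (small dustpan), fixed. Origin at counter level under the middle of its inner floor; +x points from the open mouth to the closed back, where a wooden handle sticks out; z up. Inside 150 mm deep (x -75 at the mouth to +75 at the back wall), 200 mm wide (y -100 to +100). Walls 4 mm thick, 35 mm high (20 mm high over the first 30 mm from the mouth). Floor 3 mm above the counter
- pan_mouth (a point): middle of the pan's open front edge, at counter level. From here a smooth ramp rises to the 3 mm floor over the first 35 mm, so flat things slide in without a step. The mouth faces the robot's right (-y), towards the tea lights, turned up to about 17 degrees either way
- tealight_a: spent tea light: plain flat round aluminium cup with a little white wax, 39 mm across, 17 mm tall, 12 to 21 g, standing loose on the counter; it slides under a light push at any height. Origin: centre of its underside, z up. The three tea lights are alike; they and the spice tin stand in four places side by side along x, in any order
- tealight_b: spent tea light: plain flat round aluminium cup with a little white wax, 39 mm across, 17 mm tall, 12 to 21 g, standing loose on the counter; it slides under a light push at any height. Origin: centre of its underside, z up. The three tea lights are alike; they and the spice tin stand in four places side by side along x, in any order
- tealight_c: spent tea light: plain flat round aluminium cup with a little white wax, 39 mm across, 17 mm tall, 12 to 21 g, standing loose on the counter; it slides under a light push at any height. Origin: centre of its underside, z up. The three tea lights are alike; they and the spice tin stand in four places side by side along x, in any order
- spice_tin: small closed round spice tin with a paper label, 42 mm across, 45 mm tall, standing among the tea lights; stays where it is. Loose; origin: centre of its underside
- ramekin: white open bowl, 76 mm across the rim, 42 mm tall; stays. Loose; origin: centre of its underside
- egg_cup: blue ceramic egg cup with a waist, 46 mm across the top, 55 mm tall; stays. Loose; origin: centre of its underside
- mug: white mug, 80 mm across, 90 mm tall, handle on its own +y side; stays. Loose; origin: centre of its underside
- jam_jar: jar with a metal cap, 68 mm across, 60 mm tall; stays. Loose; origin: centre of its underside
- teaspoon: steel spoon lying flat, 140 mm long along its own x axis; stays. Loose; origin: the middle of the spoon, on the counter
- tea_tin: dark steel tin, 76 mm across, 110 mm tall; stays. Loose; origin: centre of its underside

How it is judged:
At the end, for the whole second after the job is handed in: All three tea lights lie at rest inside the crumb pan: each centre at least 18 mm inside the mouth line, between the side walls, low in the pan (origin below 30 mm) and slower than 20 mm/s (x of tealight_a in the frame of crumb_pan between -0.057 and 0.08 m and y of tealight_a in the frame of crumb_pan between -0.1 and 0.1 m and height (world z) of each of tealight_a, tealight_b, tealight_c below 0.03 m and linear speed of each of tealight_a, tealight_b, tealight_c below 0.02 m/s and x of tealight_b in the frame of crumb_pan between -0.057 and 0.08 m and y of tealight_b in the frame of crumb_pan between -0.1 and 0.1 m and x of tealight_c in the frame of crumb_pan between -0.057 and 0.08 m and y of tealight_c in the frame of crumb_pan between -0.1 and 0.1 m); the robot touches nothing.
It fails at once if a tea light is picked up: its origin rises more than 30 mm above the counter (height (world z) of any of tealight_a, tealight_b, tealight_c above 0.03 m).
It fails at once if a tea light is squeezed or pressed by the fingers with more than 15 N (contact force between the fingers and tealight_a above 15 N or contact force between the fingers and tealight_b above 15 N or contact force between the fingers and tealight_c above 15 N).
It fails at once if something else on the counter is shifted by more than 15 mm (distance of any of spice_tin, ramekin, egg_cup, mug, jam_jar, teaspoon, tea_tin from where it was at the start of the episode above 0.015 m).
It fails at once if something else on the counter is knocked over (angle between any of spice_tin, ramekin, egg_cup, mug, jam_jar, tea_tin's own z axis and vertical above 0.5 rad).
It also fails if it takes over 72 s, if anything falls off the work surface, if the arm or the gripper's body presses on something with over 40 N, if the wrist force passes 120 N, or if a joint passes its speed limit or range.

### The arm

A 6-joint arm with a two-finger parallel gripper is mounted at the origin on the work surface. World frame = base frame: x ahead of the robot, y to its left, z up, the work surface at z = 0. Lengths are in m, angles in rad, forces in N, time in s.
With the tool pointing down it reaches from about 0.275 to 0.775 m from the base axis. Payload 14.6 kg.
Tool frame: the origin (TCP) lies between the finger pads; the fingertips stand 11 mm ahead of it and the grasp point (between the pads) lies 8 mm behind it; z points along the fingers, y is the line along which they close (so a half turn about z gives the same grasp; the last joint's range is limited). The gripper opens to 85 mm and grips with 20 to 120 N. Pads are 22 mm wide; open, the fingers measure 114 mm over their backs; the gripper's body (76 mm by 85 mm) begins 54 mm behind the grasp point. The pads swing forward as they close: fully open they stand 13 mm farther back than shut.
Start: joints at [0.975, 0.263, -0.048, 1.259, 0, 1.415], TCP at [0.224, 0.475, 0.242] pointing down, gripper open.
Joint ranges: [-2.65, 2.65], [-0.89, 1.7], [-1.18, 1.37], [-2.13, 2.11], [-1.35, 1.29], [-3.14, 3.14]. Speed limits (rad/s): [1.89, 1.89, 2.57, 2.79, 3.14, 3.14].

### API

Orientations are given as a unit quaternion [x, y, z, w].
In Python, from workcell import env gives the robot as it stands.
- The arm moves only by the tool carry_out, never from a script. Its argument "rows" is a list of rows, each an object with "dr": the turn, a rotation vector about the tool's x, y, z in degrees, a list of three; "linear": the shift along the tool's x, y, z in m, a list of three; "claw": the finger opening in m, from 0 to 0.0854. In form: [{"dr": [rx, ry, rz], "linear": [x, y, z], "claw": claw}, ...]. A call has exactly 5 rows; each row is the pose to reach, as a shift and turn from the pose commanded when the call began, along the tool's axes at that moment; what a row does not reach only later rows make up. A row lasts 1/12 s, in which the tool goes at most 41.7 mm and 7.16 degrees, less where a joint would pass 70% of its speed; a pose out of reach is approached as far as the arm can. A call with a gripper value outside its range is refused whole. The fingers move at their own pace and stop on an object; "squeeze" is the grip in N (left out, the last holds). Time passes only in rows, so rows that repeat a pose let the fingers close, or fill a call up. It gives the time, the measured TCP pose, the force, the opening and the grip force at its end, in the units of the state.
- env.get_state(): the state, without advancing time (a new reading comes with each control period).
- env.get_image(name): name is "scene" or "top" or "wrist"; returns (picture, depth): 420x560x3 uint8, blue, green, red; 420x560 float32, m along the optical axis (not along the pixel's ray), 0 where there is no reading.
- env.calibration(name): a dict with "fx", "fy", "cx", "cy" (pixels), "view" (4x4, takes a point from world to camera coordinates). Camera axes: x right, y down, z forward; pixel columns grow to the right and rows downward; lengths in m; the calibration is good to about 2 mm. The wrist camera is an equidistant fisheye: a pixel r from the principal point sees the ray r / f radians off the axis. A picture is of the moment at which its call begins: read the wrist's pose just before it. calibration takes no time and is no camera call; for the wrist camera it gives the pose at the moment of the call.
- env.finish_job(): hands the job in; it is judged then, once.
Trained networks look in the newest picture that a camera, given by its name, has taken for a name from the list of things; names that differ only in an ending like _2 or _b are one class to them, and where a whole thing is asked for, a point or a joint stands for the part that bears it (a point fixed in the world has none). Each returns a list of dicts, best first, with "score" (0 to 1); they miss things now and then, are a little off and sometimes report something else, mostly with a low value. They report only what shows in the picture. A call takes as long as a camera call.
- env.boxes_of(name, camera): "centre" ([column, row] in pixels, amid what is visible of it).
- env.spot_point(name, camera): "centre" ([column, row] in pixels: a listed point, or the origin of a listed thing).
The state is a dict: "clock": time; "qpos": joint angles; "joint_vel": joint speeds; "tau": joint torques, N m; "tool_pos": TCP position; "tcp_rot": TCP orientation; "ft_force": force on the tool from outside, world axes, zero at the start; "moment": the same for the moment, N m; "finger_gap": finger opening in m; "grip_force": force on a finger pad.
Only numpy, scipy, OpenCV 4.12 (cv2) and the standard library are available. Lean on these libraries where they do the work, as an engineer would, in place of code of your own. Each camera call takes 0.05 s, during which the arm holds its last target. There are 200 camera calls.

## Working session

There is one attempt and no reset: what is moved stays moved. The work goes in short steps, Python scripts to look and compute and a tool call to move; the robot and the scene stay as the last step left them, time stands still between calls to the robot, and variables do not carry over. Pictures are saved under pics/ and viewed, at most 10 in all, crops included, and the job is handed in when it is done.

Besides the shell and the picture viewer there is one more tool, called as name([rows], argument=value, ...), one row to a line, values as JSON. carry_out: Moves the arm, as the interface text tells. Its arguments: {"type":"object","properties":{"rows":{"type":"array"},"squeeze":{"type":"number"}},"required":["rows"]}

```bash
mkdir -p pics; cat > h.py <<'E'
import numpy as np, cv2
from workcell import env
def px2w(cam,u,v,z):
    c=env.calibration(cam); V=np.array(c["view"]); R=V[:3,:3]; t=V[:3,3]
    d=R.T@np.array([(u-c["cx"])/c["fx"],(v-c["cy"])/c["fy"],1]); o=-R.T@t
    return o+d*(z-o[2])/d[2]
E
python3 - <<'E'
from h import *
im,d=env.get_image("top"); cv2.imwrite("pics/top.png",im)
im,d=env.get_image("scene"); cv2.imwrite("pics/scene.png",im)
for n,z in [("tealight_a",0),("spice_tin",0),("crumb_pan",0),("pan_mouth",0),("ramekin",0),("egg_cup",0),("mug",0),("jam_jar",0),("teaspoon",0),("tea_tin",0)]:
    for r in env.spot_point(n,"top")[:5]:
        print(n,np.round(r["score"],2),np.round(r["centre"]),np.round(px2w("top",*r["centre"],z),3))
s=env.get_state(); print(s["clock"],s["tool_pos"],s["tcp_rot"])
E
```

```text
tealight_a 0.5 [330. 188.] [ 0.669 -0.156  0.   ]
tealight_a 0.43 [342. 233.] [ 0.522 -0.19   0.   ]
tealight_a 0.41 [331. 214.] [ 0.585 -0.158  0.   ]
spice_tin 0.38 [250. 149.] [0.803 0.098 0.   ]
crumb_pan 0.7 [208. 231.] [0.539 0.24  0.   ]
crumb_pan 0.7 [329. 215.] [ 0.581 -0.152  0.   ]
crumb_pan 0.61 [333. 259.] [ 0.439 -0.157  0.   ]
pan_mouth 0.61 [235. 227.] [0.552 0.153 0.   ]
ramekin 0.79 [406. 252.] [ 0.456 -0.392  0.   ]
egg_cup 0.56 [289. 159.] [ 0.768 -0.026  0.   ]
mug 0.94 [252. 150.] [0.802 0.092 0.   ]
jam_jar 0.63 [319. 159.] [ 0.764 -0.126  0.   ]
teaspoon 0.56 [411. 176.] [ 0.701 -0.42   0.   ]
teaspoon 0.37 [133. 287.] [0.368 0.483 0.   ]
tea_tin 0.6 [133. 284.] [0.377 0.482 0.   ]
0.6 [0.22400636 0.47479351 0.24225761] [ 2.18631542e-01  9.75807485e-01 -2.26777333e-05  5.95318559e-07]
```

View pics/top.png

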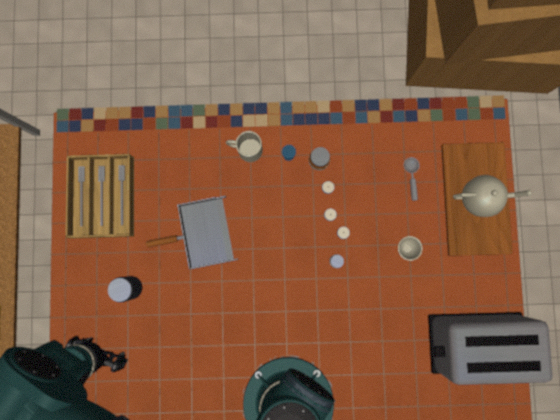

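View pics/scene.png

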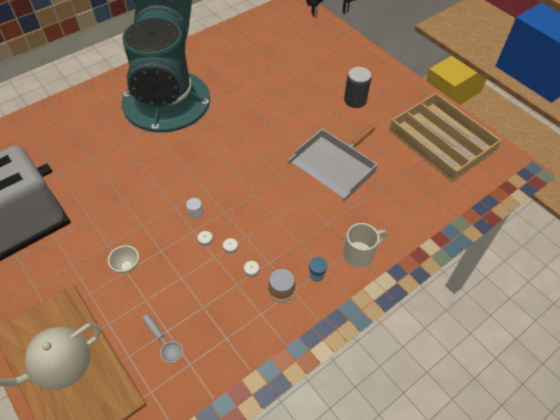

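The top view shows the tea lights at about (328,187), (331,214) and (344,232). The spice tin is at (337,261), nearest the robot. The pan's mouth edge runs from about (221,198) to (235,262). The scene view agrees with this layout. Next I refine these positions by segmentation.

```bash
python3 - <<'E'
from h import *
im=cv2.imread("pics/top.png"); hsv=cv2.cvtColor(im,cv2.COLOR_BGR2HSV)
m=((hsv[...,1]<110)&(hsv[...,2]>90)).astype(np.uint8)
n,l,st,c=cv2.connectedComponentsWithStats(m)
for i in range(1,n):
    x,y=c[i]
    if 310<x<360 and 170<y<280 and st[i][4]>20: print("blob",st[i],c[i].round(1),px2w("top",x,y,.045 if y>250 else .015).round(3))
    if 180<x<235 and 190<y<270 and st[i][4]>500:
        pts=np.argwhere(l==i)[:,::-1].astype(np.float32)
        r=cv2.minAreaRect(pts); print(r)
        for p in cv2.boxPoints(r): print(p.round(1),px2w("top",*p,.02).round(3))
cv2.imwrite("pics/c.png",cv2.resize(im[170:290,140:360],None,fx=3.6,fy=3.6,interpolation=cv2.INTER_CUBIC))
E
```

```text
blob [322 181  13  13 139] [327.8 186.9] [ 0.669 -0.149  0.015]
((203.83154296875, 232.36546325683594), (67.1732406616211, 55.19807052612305), 79.2156982421875)
[170.4 204.5] [0.627 0.356 0.02 ]
[224.7 194.2] [0.655 0.182 0.02 ]
[237.2 260.2] [0.444 0.146 0.02 ]
[183.  270.5] [0.416 0.318 0.02 ]
blob [324 208  13  13 139] [330.  214.1] [ 0.582 -0.152  0.015]
blob [337 226  13  13 139] [343.  232.2] [ 0.523 -0.191  0.015]
blob [329 254  15  15 171] [336.3 260.8] [ 0.433 -0.163  0.045]
```

View pics/c.png

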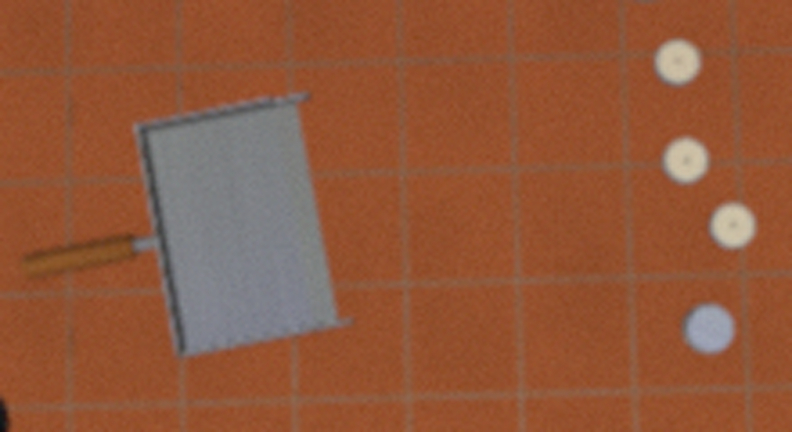

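carry_out([
  {"dr": [0, 0, 7], "linear": [-0.028, -0.025, 0], "claw": 0.028},
  {"dr": [0, 0, 14], "linear": [-0.056, -0.05, 0], "claw": 0.028},
  {"dr": [0, 0, 21], "linear": [-0.084, -0.075, 0], "claw": 0.028},
  {"dr": [0, 0, 28], "linear": [-0.112, -0.1, 0], "claw": 0.028},
  {"dr": [0, 0, 35], "linear": [-0.14, -0.125, 0], "claw": 0.028},
])

```text
clock: 1.02
tool_pos: [0.2974, 0.3005, 0.2423]
tcp_rot: [0.504, 0.864, 0.0, 0.0]
ft_force: [1.4, 0.1, 0.1]
finger_gap: 0.028
grip_force: 0.0
```

```bash
cat > d.py <<'E'
import sys
from h import *
from scipy.spatial.transform import Rotation as R
# args: f l z in pan frame -> delta in tool axes, heading left
s=env.get_state(); M=np.array([.548,.160,0]); a=np.radians(100)
u=np.array([np.cos(a),np.sin(a),0]); w=np.array([np.sin(a),-np.cos(a),0])
f,l,z=map(float,sys.argv[1:4]); T=M+f*u+l*w+[0,0,z]
r=R.from_quat(s["tcp_rot"]); g=R.from_matrix(np.c_[u,w,[0,0,-1]])
p=np.array(s["tool_pos"]); print("t",s["clock"],"pos",p.round(4),"f,l",((p-M)@u).round(4),((p-M)@w).round(4),"gap",s["finger_gap"],"F",np.round(s["ft_force"],1))
print("delta",r.inv().apply(T-p).round(4),"dr",np.degrees((r.inv()*g).as_rotvec()).round(2))
E
python3 d.py -.405 -.086 .15
```

```text
t 1.0167 pos [0.2974 0.3005 0.2423] f,l 0.1819 -0.2224 gap 0.027974860221699666 F [1.4 0.1 0.1]
delta [-0.5988 -0.0667  0.0923] dr [ 2.000e-02 -1.000e-02  1.944e+01]
```

carry_out([
  {"dr": [0, 0, 6.5], "linear": [-0.038, -0.004, 0], "claw": 0.028},
  {"dr": [0, 0, 13], "linear": [-0.076, -0.008, 0], "claw": 0.028},
  {"dr": [0, 0, 19.4], "linear": [-0.114, -0.012, 0], "claw": 0.028},
  {"dr": [0, 0, 19.4], "linear": [-0.152, -0.016, 0], "claw": 0.028},
  {"dr": [0, 0, 19.4], "linear": [-0.19, -0.02, 0], "claw": 0.028},
])

```text
clock: 1.43
tool_pos: [0.3745, 0.1253, 0.2425]
tcp_rot: [0.641, 0.768, 0.0, 0.0]
ft_force: [0.6, 1.9, 1.0]
finger_gap: 0.0285
grip_force: 0.0
```

```bash
python3 d.py -.405 -.086 .15
```

```text
t 1.4333 pos [0.3745 0.1253 0.2425] f,l -0.004 -0.1769 gap 0.02847140924912447 F [0.6 1.9 1. ]
delta [-0.4015  0.0887  0.0926] dr [0.04 0.   0.3 ]
```

carry_out([
  {"dr": [0, 0, 0], "linear": [-0.038, 0.009, 0.005], "claw": 0.028},
  {"dr": [0, 0, 0], "linear": [-0.076, 0.018, 0.01], "claw": 0.028},
  {"dr": [0, 0, 0], "linear": [-0.114, 0.027, 0.015], "claw": 0.028},
  {"dr": [0, 0, 0], "linear": [-0.152, 0.036, 0.02], "claw": 0.028},
  {"dr": [0, 0, 0], "linear": [-0.19, 0.045, 0.025], "claw": 0.028},
])

```text
clock: 1.85
tool_pos: [0.4529, -0.0538, 0.2172]
tcp_rot: [0.641, 0.768, 0.0, 0.0]
ft_force: [0.7, 0.7, 0.1]
finger_gap: 0.0282
grip_force: 0.0
```

carry_out([
  {"dr": [0, 0, 0], "linear": [-0.038, 0.008, 0.012], "claw": 0.028},
  {"dr": [0, 0, 0], "linear": [-0.076, 0.016, 0.024], "claw": 0.028},
  {"dr": [0, 0, 0], "linear": [-0.114, 0.024, 0.036], "claw": 0.028},
  {"dr": [0, 0, 0], "linear": [-0.152, 0.032, 0.048], "claw": 0.028},
  {"dr": [0, 0, 0], "linear": [-0.19, 0.04, 0.06], "claw": 0.028},
])

```text
clock: 2.27
tool_pos: [0.5264, -0.2335, 0.1566]
tcp_rot: [0.641, 0.768, 0.0, 0.0]
ft_force: [0.0, 1.1, 0.9]
finger_gap: 0.0279
grip_force: 0.0
```

```bash
python3 d.py -.405 -.086 .016; python3 - <<'E'
from h import *
im,d=env.get_image("wrist"); cv2.imwrite("pics/w1.png",im)
c=env.calibration("wrist"); V=np.array(c["view"]); R=V[:3,:3]; o=-R.T@V[:3,3]
for n in("tealight_a","spice_tin","pan_mouth"):
    for r in env.spot_point(n,"wrist"):
        u,v=r["centre"]; x=(u-c["cx"])/c["fx"]; y=(v-c["cy"])/c["fy"]; t=np.hypot(x,y)
        d=R.T@np.array([np.sin(t)*x/t,np.sin(t)*y/t,np.cos(t)]); p=o-d*o[2]/d[2]
        q=p-[.548,.16,0]; a=np.radians(100)
        print(n,round(r["score"],2),np.round([u,v]),p.round(3),"f,l",round(q[0]*np.cos(a)+q[1]*np.sin(a),3),round(q[0]*np.sin(a)-q[1]*np.cos(a),3))
E
```

```text
t 2.2667 pos [ 0.5264 -0.2335  0.1566] f,l -0.3838 -0.0896 gap 0.027927044409714274 F [0.  1.1 0.9]
delta [-0.0213  0.0035  0.1406] dr [0.01 0.01 0.33]
tealight_a 0.83 [280. 150.] [ 0.523 -0.199  0.   ] f,l -0.349 -0.087
tealight_a 0.78 [440. 134.] [ 0.669 -0.152  0.   ] f,l -0.329 0.065
tealight_a 0.71 [355. 118.] [ 0.583 -0.158  0.   ] f,l -0.319 -0.021
spice_tin 0.94 [187. 100.] [ 0.434 -0.168  0.   ] f,l -0.303 -0.169
```

View pics/w1.png

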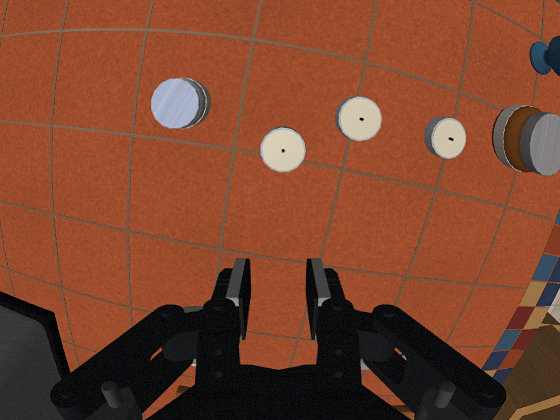

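The wrist view confirms the tea lights at (282,150), (360,118) and (446,137), with the tin at (180,103). The positions agree to about 6 mm, so I'll lower behind the nearest one.

carry_out([
  {"dr": [0, 0, 0], "linear": [-0.018, 0.004, 0.03], "claw": 0.028},
  {"dr": [0, 0, 0], "linear": [-0.027, 0.004, 0.06], "claw": 0.028},
  {"dr": [0, 0, 0], "linear": [-0.027, 0.004, 0.09], "claw": 0.028},
  {"dr": [0, 0, 0], "linear": [-0.027, 0.004, 0.12], "claw": 0.028},
  {"dr": [0, 0, 0], "linear": [-0.027, 0.004, 0.138], "claw": 0.028},
])

```text
clock: 2.88
tool_pos: [0.5338, -0.2555, 0.0174]
tcp_rot: [0.64, 0.768, -0.0, -0.001]
ft_force: [-0.1, -0.1, -1.8]
finger_gap: 0.028
grip_force: 0.0
```

```bash
python3 d.py .065 -.06 .018
```

```text
t 2.8833 pos [ 0.5338 -0.2555  0.0174] f,l -0.4068 -0.0862 gap 0.028042383210545037 F [-0.1 -0.1 -1.8]
delta [ 0.4716  0.0295 -0.    ] dr [-0.08 -0.08  0.4 ]
```

carry_out([
  {"dr": [0, 0, 0], "linear": [0.01, 0, 0], "claw": 0.028},
  {"dr": [0, 0, 0], "linear": [0.02, 0, 0], "claw": 0.028},
  {"dr": [0, 0, 0], "linear": [0.03, 0, 0], "claw": 0.028},
  {"dr": [0, 0, 0], "linear": [0.04, 0, 0], "claw": 0.028},
  {"dr": [0, 0, 0], "linear": [0.052, 0.001, 0], "claw": 0.028},
])

```text
clock: 3.3
tool_pos: [0.5269, -0.2049, 0.0208]
tcp_rot: [0.64, 0.768, 0.0, 0.001]
ft_force: [0.1, -0.9, 1.3]
finger_gap: 0.0282
grip_force: 0.2
```

carry_out([
  {"dr": [0, 0, 0], "linear": [0.014, 0.001, 0], "claw": 0.028},
  {"dr": [0, 0, 0], "linear": [0.028, 0.002, 0], "claw": 0.028},
  {"dr": [0, 0, 0], "linear": [0.042, 0.003, 0], "claw": 0.028},
  {"dr": [0, 0, 0], "linear": [0.056, 0.004, 0], "claw": 0.028},
  {"dr": [0, 0, 0], "linear": [0.07, 0.005, 0], "claw": 0.028},
])

```text
clock: 3.72
tool_pos: [0.5187, -0.1347, 0.0194]
tcp_rot: [0.64, 0.768, -0.0, 0.0]
ft_force: [0.2, -0.1, 0.8]
finger_gap: 0.0282
grip_force: 0.6
```

```bash
python3 d.py .065 -.06 .018; cat > look.py <<'E'
from h import *
c=env.calibration("wrist"); V=np.array(c["view"]); R=V[:3,:3]; o=-R.T@V[:3,3]
im,_=env.get_image("top"); hsv=cv2.cvtColor(im,cv2.COLOR_BGR2HSV)
im2=((hsv[...,1]<110)&(hsv[...,2]>90)).astype(np.uint8)
a=np.radians(100)
n,l,st,c=cv2.connectedComponentsWithStats(im2)
for i in range(1,n):
    if 200<c[i][0]<365 and 170<c[i][1]<290 and 30<st[i][4]<400:
        q=px2w("top",*c[i],.015)-[.548,.16,0]
        print(st[i][4],c[i].round(1),"f,l",round(q[0]*np.cos(a)+q[1]*np.sin(a),3),round(q[0]*np.sin(a)-q[1]*np.cos(a),3))
import sys
cv2.imwrite(f"pics/{sys.argv[1]}.png",cv2.resize(im[160:300,140:360],None,fx=3.6,fy=3.6,interpolation=cv2.INTER_CUBIC))
E
python3 look.py t2
```

```text
t 3.7167 pos [ 0.5187 -0.1347  0.0194] f,l -0.2851 -0.0801 gap 0.028159522261545764 F [ 0.2 -0.1  0.8]
delta [0.35   0.0222 0.0013] dr [0.   0.01 0.36]
141 [327.9 187. ] f,l -0.325 0.066
```

View pics/t2.png

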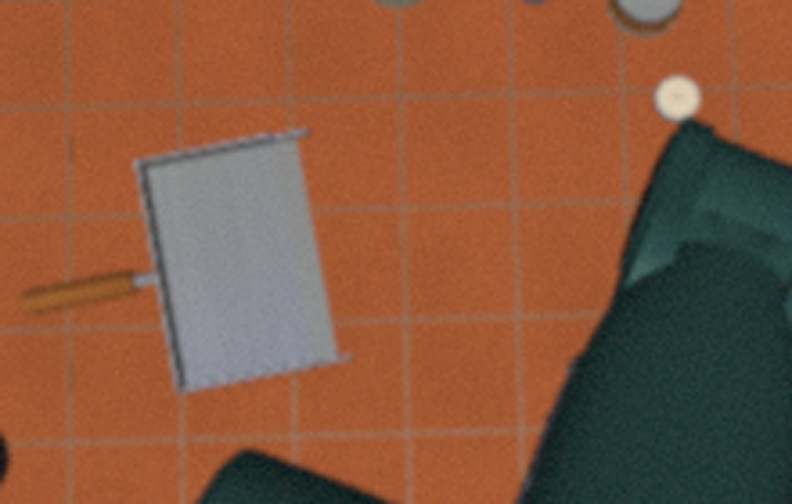

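The arm hides the tea light from the top camera, and only the far one shows, at (678,98) in the crop. Pad contact of 0.6 N suggests the light is being pushed, so I'll continue.

carry_out([
  {"dr": [0, 0, 0], "linear": [0.015, 0.002, 0], "claw": 0.028},
  {"dr": [0, 0, 0], "linear": [0.031, 0.004, 0], "claw": 0.028},
  {"dr": [0, 0, 0], "linear": [0.047, 0.006, 0], "claw": 0.028},
  {"dr": [0, 0, 0], "linear": [0.063, 0.008, 0], "claw": 0.028},
  {"dr": [0, 0, 0], "linear": [0.079, 0.01, 0], "claw": 0.028},
])

```text
clock: 4.18
tool_pos: [0.5142, -0.0554, 0.0192]
tcp_rot: [0.641, 0.768, -0.0, -0.0]
ft_force: [0.4, 0.4, -0.3]
finger_gap: 0.0282
grip_force: 0.1
```

carry_out([
  {"dr": [0, 0, 0], "linear": [0.016, 0.002, 0], "claw": 0.028},
  {"dr": [0, 0, 0], "linear": [0.032, 0.004, 0], "claw": 0.028},
  {"dr": [0, 0, 0], "linear": [0.048, 0.006, 0], "claw": 0.028},
  {"dr": [0, 0, 0], "linear": [0.064, 0.008, 0], "claw": 0.028},
  {"dr": [0, 0, 0], "linear": [0.08, 0.01, 0], "claw": 0.028},
])

```text
clock: 4.6
tool_pos: [0.5096, 0.0251, 0.0192]
tcp_rot: [0.64, 0.768, -0.0, -0.0]
ft_force: [0.4, 0.4, 0.6]
finger_gap: 0.028
grip_force: 0.1
```

```bash
python3 d.py .065 -.06 .019; python3 - <<'E'
from h import *
im,d=env.get_image("wrist"); cv2.imwrite("pics/w2.png",im)
c=env.calibration("wrist"); V=np.array(c["view"]); R=V[:3,:3]; o=-R.T@V[:3,3]
for n in("tealight_a","crumb_pan","pan_mouth"):
    for r in env.spot_point(n,"wrist"):
        u,v=r["centre"]; x=(u-c["cx"])/c["fx"]; y=(v-c["cy"])/c["fy"]; t=np.hypot(x,y)
        d=R.T@np.array([np.sin(t)*x/t,np.sin(t)*y/t,np.cos(t)]); p=o-d*o[2]/d[2]
        q=p-[.548,.16,0]; a=np.radians(100)
        print(n,round(r["score"],2),np.round([u,v]),p.round(3),"f,l",round(q[0]*np.cos(a)+q[1]*np.sin(a),3),round(q[0]*np.sin(a)-q[1]*np.cos(a),3))
E
```

```text
t 4.6 pos [0.5096 0.0251 0.0192] f,l -0.1262 -0.0613 gap 0.027978565607056437 F [0.4 0.4 0.6]
delta [0.1912 0.0024 0.0002] dr [-0.01 -0.01  0.35]
tealight_a 0.79 [280. 222.] [ 0.506  0.051 -0.   ] f,l -0.1 -0.06
```

View pics/w2.png

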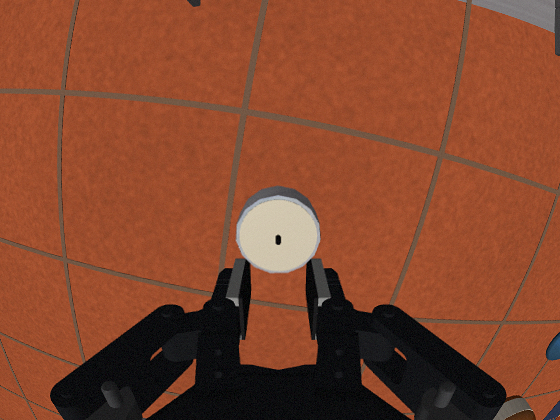

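The wrist view shows the tea light seated centrally between the finger edges at (278,233), and the pan's front edge at the top right. I'll check that edge against my pan frame.

```bash
cat > wp.py <<'E'
from h import *
def wp(u,v,z=0):
    c=env.calibration("wrist"); V=np.array(c["view"]); R=V[:3,:3]; o=-R.T@V[:3,3]
    x=(u-c["cx"])/c["fx"]; y=(v-c["cy"])/c["fy"]; t=np.hypot(x,y)
    d=R.T@np.array([np.sin(t)*x/t,np.sin(t)*y/t,np.cos(t)]); p=o+d*(z-o[2])/d[2]
    q=p-[.548,.16,0]; a=np.radians(100)
    return p.round(3),(q[0]*np.cos(a)+q[1]*np.sin(a)).round(3),(q[0]*np.sin(a)-q[1]*np.cos(a)).round(3)
E
python3 -c "
from wp import *
for p in [(472,1),(515,10),(553,24),(195,3)]: print(p,wp(*p),wp(*p,.02))"
```

```text
(472, 1) (array([0.582, 0.184, 0.   ]), np.float64(0.018), np.float64(0.038)) (array([0.571, 0.174, 0.02 ]), np.float64(0.009), np.float64(0.025))
(515, 10) (array([0.612, 0.192, 0.   ]), np.float64(0.021), np.float64(0.069)) (array([0.597, 0.181, 0.02 ]), np.float64(0.012), np.float64(0.051))
(553, 24) (array([0.645, 0.199, 0.   ]), np.float64(0.021), np.float64(0.102)) (array([0.625, 0.186, 0.02 ]), np.float64(0.013), np.float64(0.08))
(195, 3) (array([0.449, 0.147, 0.   ]), np.float64(0.004), np.float64(-0.1)) (array([0.455, 0.141, 0.02 ]), np.float64(-0.002), np.float64(-0.095))
```

carry_out([
  {"dr": [0, 0, 0], "linear": [0.015, 0.001, 0], "claw": 0.028},
  {"dr": [0, 0, 0], "linear": [0.03, 0.002, 0], "claw": 0.028},
  {"dr": [0, 0, 0], "linear": [0.045, 0.003, 0], "claw": 0.028},
  {"dr": [0, 0, 0], "linear": [0.06, 0.004, 0], "claw": 0.028},
  {"dr": [0, 0, 0], "linear": [0.075, 0.005, 0], "claw": 0.028},
])

```text
clock: 5.22
tool_pos: [0.5015, 0.0983, 0.0192]
tcp_rot: [0.641, 0.768, -0.0, 0.0]
ft_force: [-0.4, -0.0, 0.2]
finger_gap: 0.0279
grip_force: 0.1
```

```bash
python3 d.py .075 -.056 .019;  python3 - <<'E'
from wp import *
im,d=env.get_image("wrist"); cv2.imwrite("pics/w3.png",im)
for n in("tealight_a","crumb_pan","pan_mouth"):
    for r in env.spot_point(n,"wrist"): print(n,round(r["score"],2),np.round(r["centre"]),wp(*r["centre"]))
E
```

```text
t 5.2167 pos [0.5015 0.0983 0.0192] f,l -0.0527 -0.0565 gap 0.027909872737496753 F [-0.4 -0.   0.2]
delta [0.1277 0.0011 0.0002] dr [-0.    0.01  0.28]
tealight_a 0.56 [279. 222.] (array([0.498, 0.123, 0.   ]), np.float64(-0.028), np.float64(-0.056))
crumb_pan 0.93 [403.  12.] (array([0.537, 0.237, 0.   ]), np.float64(0.078), np.float64(0.002))
pan_mouth 0.65 [280. 226.] (array([0.499, 0.12 , 0.   ]), np.float64(-0.031), np.float64(-0.055))
```

View pics/w3.png

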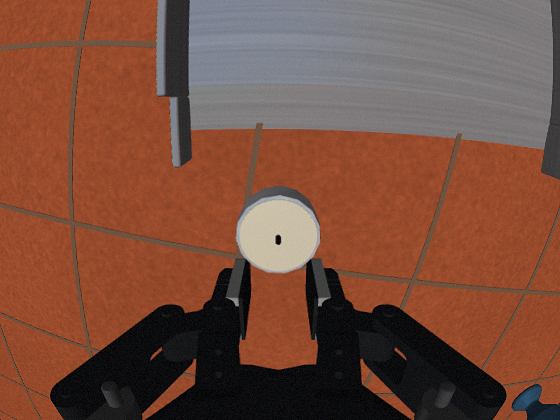

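The tea light is centred at (278,233), lined up with the mouth between the walls at (180,165) and (550,175).

carry_out([
  {"dr": [0, 0, 0], "linear": [0.014, 0, 0], "claw": 0.028},
  {"dr": [0, 0, 0], "linear": [0.028, 0, 0], "claw": 0.028},
  {"dr": [0, 0, 0], "linear": [0.042, 0, 0], "claw": 0.028},
  {"dr": [0, 0, 0], "linear": [0.056, 0, -0.001], "claw": 0.028},
  {"dr": [0, 0, 0], "linear": [0.07, 0, -0.002], "claw": 0.028},
])

```text
clock: 5.83
tool_pos: [0.4891, 0.1667, 0.0213]
tcp_rot: [0.641, 0.768, -0.0, 0.0]
ft_force: [0.1, -1.4, 0.5]
finger_gap: 0.0281
grip_force: 0.4
```

carry_out([
  {"dr": [0, 0, 0], "linear": [0.014, 0, 0], "claw": 0.028},
  {"dr": [0, 0, 0], "linear": [0.028, 0, 0], "claw": 0.028},
  {"dr": [0, 0, 0], "linear": [0.04, 0, 0], "claw": 0.028},
  {"dr": [0, 0, 0], "linear": [0.05, 0, 0], "claw": 0.028},
  {"dr": [0, 0, 0], "linear": [0.056, 0, 0], "claw": 0.028},
])

```text
clock: 6.25
tool_pos: [0.4789, 0.2229, 0.0213]
tcp_rot: [0.641, 0.768, 0.0, 0.0]
ft_force: [0.5, -0.7, 0.1]
finger_gap: 0.028
grip_force: 0.2
```

carry_out([
  {"dr": [0, 0, 0], "linear": [-0.012, 0, 0], "claw": 0.028},
  {"dr": [0, 0, 0], "linear": [-0.024, 0, -0.02], "claw": 0.028},
  {"dr": [0, 0, 0], "linear": [-0.04, 0, -0.05], "claw": 0.028},
  {"dr": [0, 0, 0], "linear": [-0.06, 0, -0.08], "claw": 0.028},
  {"dr": [0, 0, 0], "linear": [-0.09, 0, -0.1], "claw": 0.028},
])

```text
clock: 6.67
tool_pos: [0.4953, 0.1332, 0.1236]
tcp_rot: [0.64, 0.768, 0.001, 0.001]
ft_force: [1.7, 0.1, -0.2]
finger_gap: 0.0281
grip_force: 0.0
```

```bash
python3 d.py -.39 .066 .12;  cat > wl.py <<'E'
from wp import *
env.get_image("wrist")
for n in("tealight_a","crumb_pan","pan_mouth","spice_tin"):
    for r in env.spot_point(n,"wrist"): print(n,round(r["score"],2),np.round(r["centre"]),*wp(*r["centre"]))
E
python3 wl.py
```

```text
t 6.6667 pos [0.4953 0.1332 0.1236] f,l -0.0172 -0.0565 gap 0.028113883880949955 F [ 1.7  0.1 -0.2]
delta [-0.3737  0.1198  0.0039] dr [0.1  0.   0.41]
tealight_a 0.76 [278.  60.] [0.478 0.244 0.   ] 0.095 -0.055
crumb_pan 0.92 [355.  84.] [0.538 0.239 0.   ] 0.079 0.004
pan_mouth 0.58 [473. 355.] [ 0.774 -0.019  0.   ] -0.216 0.191
```

carry_out([
  {"dr": [0, 0, 0], "linear": [-0.037, 0.012, 0], "claw": 0.028},
  {"dr": [0, 0, 0], "linear": [-0.074, 0.024, 0], "claw": 0.028},
  {"dr": [0, 0, 0], "linear": [-0.111, 0.036, 0], "claw": 0.028},
  {"dr": [0, 0, 0], "linear": [-0.148, 0.048, 0], "claw": 0.028},
  {"dr": [0, 0, 0], "linear": [-0.185, 0.06, 0], "claw": 0.028},
])

```text
clock: 7.33
tool_pos: [0.5872, -0.0381, 0.12]
tcp_rot: [0.64, 0.768, -0.0, -0.001]
ft_force: [0.1, -0.0, 0.0]
finger_gap: 0.0279
grip_force: 0.0
```

carry_out([
  {"dr": [0, 0, 0], "linear": [-0.037, 0.012, 0], "claw": 0.028},
  {"dr": [0, 0, 0], "linear": [-0.074, 0.024, 0], "claw": 0.028},
  {"dr": [0, 0, 0], "linear": [-0.111, 0.036, 0], "claw": 0.028},
  {"dr": [0, 0, 0], "linear": [-0.148, 0.048, 0], "claw": 0.028},
  {"dr": [0, 0, 0], "linear": [-0.185, 0.06, 0], "claw": 0.028},
])

```text
clock: 7.75
tool_pos: [0.6797, -0.2092, 0.1196]
tcp_rot: [0.64, 0.768, -0.0, -0.001]
ft_force: [-0.1, 0.2, 1.6]
finger_gap: 0.0279
grip_force: 0.0
```

```bash
python3 d.py -.39 .065 .018; python3 wl.py
```

```text
t 7.75 pos [ 0.6797 -0.2092  0.1196] f,l -0.3865 0.0656 gap 0.027876390832878073 F [-0.1  0.2  1.6]
delta [-0.0037 -0.0004  0.1016] dr [-0.11 -0.08  0.4 ]
tealight_a 0.76 [280. 128.] [ 0.671 -0.151  0.   ] -0.327 0.068
tealight_a 0.62 [169. 117.] [ 0.584 -0.155  0.   ] -0.316 -0.019
spice_tin 0.84 [ 28. 115.] [ 0.43  -0.161  0.   ] -0.295 -0.172
```

carry_out([
  {"dr": [0, 0, 0], "linear": [-0.003, 0.001, 0.025], "claw": 0.028},
  {"dr": [0, 0, 0], "linear": [-0.003, 0.001, 0.05], "claw": 0.028},
  {"dr": [0, 0, 0], "linear": [-0.003, 0.001, 0.075], "claw": 0.028},
  {"dr": [0, 0, 0], "linear": [-0.003, 0.001, 0.092], "claw": 0.028},
  {"dr": [0, 0, 0], "linear": [-0.003, 0.001, 0.1], "claw": 0.028},
])

```text
clock: 8.42
tool_pos: [0.6793, -0.2089, 0.0187]
tcp_rot: [0.64, 0.769, -0.0, -0.002]
ft_force: [-0.8, -0.4, 0.6]
finger_gap: 0.0281
grip_force: 0.0
```

carry_out([
  {"dr": [0, 0, 0], "linear": [0.01, 0, 0], "claw": 0.028},
  {"dr": [0, 0, 0], "linear": [0.02, 0, 0], "claw": 0.028},
  {"dr": [0, 0, 0], "linear": [0.03, 0, 0], "claw": 0.028},
  {"dr": [0, 0, 0], "linear": [0.04, 0, 0], "claw": 0.028},
  {"dr": [0, 0, 0], "linear": [0.052, 0, 0], "claw": 0.028},
])

```text
clock: 8.83
tool_pos: [0.6719, -0.159, 0.0224]
tcp_rot: [0.64, 0.768, 0.0, 0.001]
ft_force: [-0.3, -0.2, 0.5]
finger_gap: 0.0284
grip_force: 0.2
```

carry_out([
  {"dr": [0, 0, 0], "linear": [0.014, 0, 0], "claw": 0.028},
  {"dr": [0, 0, 0], "linear": [0.029, -0.001, 0], "claw": 0.028},
  {"dr": [0, 0, 0], "linear": [0.044, -0.001, 0], "claw": 0.028},
  {"dr": [0, 0, 0], "linear": [0.059, -0.002, 0], "claw": 0.028},
  {"dr": [0, 0, 0], "linear": [0.074, -0.002, 0], "claw": 0.028},
])

```text
clock: 9.25
tool_pos: [0.6558, -0.0861, 0.0214]
tcp_rot: [0.64, 0.768, -0.0, 0.0]
ft_force: [0.1, -0.3, 0.4]
finger_gap: 0.0279
grip_force: 0.4
```

```bash
python3 d.py .072 .061 .0195; python3 wl.py
```

```text
t 9.25 pos [ 0.6558 -0.0861  0.0214] f,l -0.2611 0.0635 gap 0.02793481690181739 F [ 0.1 -0.3  0.4]
delta [ 0.3331 -0.0004  0.0019] dr [-0.    0.    0.36]
tealight_a 0.92 [147. 329.] [ 0.583 -0.15   0.   ] -0.312 -0.02
tealight_a 0.74 [427. 332.] [ 0.763 -0.122  0.   ] -0.315 0.163
tealight_a 0.72 [281. 218.] [ 0.653 -0.059  0.   ] -0.234 0.065
crumb_pan 0.68 [427. 330.] [ 0.762 -0.121  0.   ] -0.314 0.162
```

carry_out([
  {"dr": [0, 0, 0], "linear": [0.016, 0, 0], "claw": 0.028},
  {"dr": [0, 0, 0], "linear": [0.032, -0.001, 0], "claw": 0.028},
  {"dr": [0, 0, 0], "linear": [0.048, -0.001, 0], "claw": 0.028},
  {"dr": [0, 0, 0], "linear": [0.064, -0.001, 0], "claw": 0.028},
  {"dr": [0, 0, 0], "linear": [0.08, -0.001, 0], "claw": 0.028},
])

```text
clock: 9.92
tool_pos: [0.6405, -0.0073, 0.0213]
tcp_rot: [0.64, 0.768, -0.0, -0.0]
ft_force: [-0.3, 0.3, 0.1]
finger_gap: 0.0283
grip_force: 0.1
```

carry_out([
  {"dr": [0, 0, 0], "linear": [0.017, 0, 0], "claw": 0.028},
  {"dr": [0, 0, 0], "linear": [0.034, -0.001, 0], "claw": 0.028},
  {"dr": [0, 0, 0], "linear": [0.051, -0.001, 0], "claw": 0.028},
  {"dr": [0, 0, 0], "linear": [0.068, -0.001, 0], "claw": 0.028},
  {"dr": [0, 0, 0], "linear": [0.085, -0.001, 0], "claw": 0.028},
])

```text
clock: 10.33
tool_pos: [0.6241, 0.0763, 0.0213]
tcp_rot: [0.64, 0.768, 0.0, -0.0]
ft_force: [-0.6, 0.4, 1.0]
finger_gap: 0.0281
grip_force: 0.1
```

```bash
python3 d.py .072 .060 .0205; python3 wl.py
```

```text
t 10.3333 pos [0.6241 0.0763 0.0213] f,l -0.0957 0.0604 gap 0.028119164261297173 F [-0.6  0.4  1. ]
delta [0.1677 0.0007 0.0008] dr [-0.   -0.    0.38]
tealight_a 0.74 [279. 222.] [0.62  0.101 0.   ] -0.071 0.061
spice_tin 0.64 [ 58. 416.] [ 0.435 -0.161  0.   ] -0.297 -0.167
```

carry_out([
  {"dr": [0, 0, 0], "linear": [0.017, -0.001, 0], "claw": 0.028},
  {"dr": [0, 0, 0], "linear": [0.034, -0.001, 0], "claw": 0.028},
  {"dr": [0, 0, 0], "linear": [0.051, -0.001, 0], "claw": 0.028},
  {"dr": [0, 0, 0], "linear": [0.068, -0.001, 0], "claw": 0.028},
  {"dr": [0, 0, 0], "linear": [0.085, -0.001, 0], "claw": 0.028},
])

```text
clock: 11.0
tool_pos: [0.6086, 0.1577, 0.0213]
tcp_rot: [0.641, 0.768, 0.0, 0.0]
ft_force: [0.3, 0.4, -0.2]
finger_gap: 0.0278
grip_force: 0.2
```

carry_out([
  {"dr": [0, 0, 0], "linear": [0.017, 0, 0], "claw": 0.028},
  {"dr": [0, 0, 0], "linear": [0.034, 0, 0], "claw": 0.028},
  {"dr": [0, 0, 0], "linear": [0.051, 0, 0], "claw": 0.028},
  {"dr": [0, 0, 0], "linear": [0.065, 0, 0], "claw": 0.028},
  {"dr": [0, 0, 0], "linear": [0.076, 0, 0], "claw": 0.028},
])

```text
clock: 11.42
tool_pos: [0.5949, 0.2331, 0.0213]
tcp_rot: [0.641, 0.768, 0.0, 0.0]
ft_force: [0.8, 0.1, -0.3]
finger_gap: 0.0276
grip_force: 0.1
```

carry_out([
  {"dr": [0, 0, 0], "linear": [0, 0, 0], "claw": 0.028},
  {"dr": [0, 0, 0], "linear": [-0.02, 0, -0.015], "claw": 0.028},
  {"dr": [0, 0, 0], "linear": [-0.04, 0, -0.045], "claw": 0.028},
  {"dr": [0, 0, 0], "linear": [-0.06, -0.01, -0.075], "claw": 0.028},
  {"dr": [0, 0, 0], "linear": [-0.09, -0.02, -0.1], "claw": 0.028},
])

```text
clock: 11.83
tool_pos: [0.5914, 0.1397, 0.1229]
tcp_rot: [0.64, 0.768, 0.0, 0.0]
ft_force: [1.3, 0.3, 0.9]
finger_gap: 0.0277
grip_force: 0.0
```

```bash
python3 d.py -.38 -.02 .12; python3 wl.py
```

```text
t 11.8333 pos [0.5914 0.1397 0.1229] f,l -0.0276 0.0393 gap 0.027747951187157685 F [1.3 0.3 0.9]
delta [-0.352  -0.0616  0.0028] dr [ 0.04 -0.    0.39]
tealight_a 0.84 [155.  52.] [0.475 0.245 0.   ] 0.097 -0.057
tealight_a 0.62 [306.  53.] [0.593 0.26  0.   ] 0.091 0.062
crumb_pan 0.59 [229.  69.] [0.537 0.239 0.   ] 0.079 0.003
```

Two are in. Now the last one.

carry_out([
  {"dr": [0, 0, 0], "linear": [-0.035, -0.006, 0], "claw": 0.028},
  {"dr": [0, 0, 0], "linear": [-0.07, -0.012, 0], "claw": 0.028},
  {"dr": [0, 0, 0], "linear": [-0.105, -0.018, 0], "claw": 0.028},
  {"dr": [0, 0, 0], "linear": [-0.14, -0.024, 0], "claw": 0.028},
  {"dr": [0, 0, 0], "linear": [-0.175, -0.03, 0], "claw": 0.028},
])

```text
clock: 12.5
tool_pos: [0.5927, -0.038, 0.1199]
tcp_rot: [0.64, 0.768, -0.0, -0.001]
ft_force: [1.5, -0.2, -0.1]
finger_gap: 0.0279
grip_force: 0.0
```

carry_out([
  {"dr": [0, 0, 0], "linear": [-0.035, -0.006, 0], "claw": 0.028},
  {"dr": [0, 0, 0], "linear": [-0.07, -0.012, 0], "claw": 0.028},
  {"dr": [0, 0, 0], "linear": [-0.105, -0.018, 0], "claw": 0.028},
  {"dr": [0, 0, 0], "linear": [-0.14, -0.024, 0], "claw": 0.028},
  {"dr": [0, 0, 0], "linear": [-0.175, -0.03, 0], "claw": 0.028},
])

```text
clock: 12.92
tool_pos: [0.5948, -0.2157, 0.1198]
tcp_rot: [0.64, 0.768, -0.0, -0.001]
ft_force: [1.6, -0.7, -0.3]
finger_gap: 0.0279
grip_force: 0.0
```

```bash
python3 d.py -.38 -.02 .0195; python3 wl.py
```

```text
t 12.9167 pos [ 0.5948 -0.2157  0.1198] f,l -0.3781 -0.0191 gap 0.027875922843222153 F [ 1.6 -0.7 -0.3]
delta [-0.002  -0.0008  0.1003] dr [-0.09 -0.07  0.39]
tealight_a 0.58 [275. 124.] [ 0.582 -0.154  0.   ] -0.316 -0.021
spice_tin 0.37 [484. 140.] [ 0.764 -0.121  0.   ] -0.314 0.164
```

carry_out([
  {"dr": [0, 0, 0], "linear": [-0.002, -0.001, 0.025], "claw": 0.028},
  {"dr": [0, 0, 0], "linear": [-0.002, -0.001, 0.05], "claw": 0.028},
  {"dr": [0, 0, 0], "linear": [-0.002, -0.001, 0.075], "claw": 0.028},
  {"dr": [0, 0, 0], "linear": [-0.002, -0.001, 0.092], "claw": 0.028},
  {"dr": [0, 0, 0], "linear": [-0.002, -0.001, 0.1], "claw": 0.028},
])

```text
clock: 13.58
tool_pos: [0.5935, -0.2146, 0.0186]
tcp_rot: [0.64, 0.769, -0.0, -0.002]
ft_force: [0.1, -1.0, -0.3]
finger_gap: 0.028
grip_force: 0.0
```

carry_out([
  {"dr": [0, 0, 0], "linear": [0.01, 0, 0], "claw": 0.028},
  {"dr": [0, 0, 0], "linear": [0.02, 0, 0], "claw": 0.028},
  {"dr": [0, 0, 0], "linear": [0.03, 0, 0], "claw": 0.028},
  {"dr": [0, 0, 0], "linear": [0.04, 0, 0], "claw": 0.028},
  {"dr": [0, 0, 0], "linear": [0.052, 0, 0], "claw": 0.028},
])

```text
clock: 14.0
tool_pos: [0.5855, -0.1646, 0.0223]
tcp_rot: [0.64, 0.768, 0.0, 0.001]
ft_force: [-0.4, -0.0, 0.4]
finger_gap: 0.028
grip_force: 0.1
```

carry_out([
  {"dr": [0, 0, 0], "linear": [0.015, 0.001, 0], "claw": 0.028},
  {"dr": [0, 0, 0], "linear": [0.031, 0.002, 0], "claw": 0.028},
  {"dr": [0, 0, 0], "linear": [0.047, 0.003, 0], "claw": 0.028},
  {"dr": [0, 0, 0], "linear": [0.063, 0.004, 0], "claw": 0.028},
  {"dr": [0, 0, 0], "linear": [0.079, 0.005, 0], "claw": 0.028},
])

```text
clock: 14.42
tool_pos: [0.5757, -0.0853, 0.0214]
tcp_rot: [0.64, 0.768, 0.0, 0.0]
ft_force: [0.4, -1.5, 0.7]
finger_gap: 0.0279
grip_force: 0.5
```

carry_out([
  {"dr": [0, 0, 0], "linear": [0.017, 0.001, 0], "claw": 0.028},
  {"dr": [0, 0, 0], "linear": [0.034, 0.002, 0], "claw": 0.028},
  {"dr": [0, 0, 0], "linear": [0.051, 0.003, 0], "claw": 0.028},
  {"dr": [0, 0, 0], "linear": [0.068, 0.004, 0], "claw": 0.028},
  {"dr": [0, 0, 0], "linear": [0.085, 0.005, 0], "claw": 0.028},
])

```text
clock: 14.83
tool_pos: [0.5651, -0.0008, 0.0213]
tcp_rot: [0.64, 0.768, -0.0, 0.0]
ft_force: [0.1, -0.5, 0.0]
finger_gap: 0.0286
grip_force: 0.5
```

```bash
python3 d.py .06 .003 .0205; python3 wl.py
```

```text
t 14.8333 pos [ 0.5651 -0.0008  0.0213] f,l -0.1613 -0.011 gap 0.02859088689262837 F [ 0.1 -0.5  0. ]
delta [0.2212 0.0154 0.0008] dr [-0.    0.    0.36]
tealight_a 0.85 [278. 222.] [ 0.561  0.024 -0.   ] -0.137 -0.011
```

carry_out([
  {"dr": [0, 0, 0], "linear": [0.016, 0.002, 0], "claw": 0.028},
  {"dr": [0, 0, 0], "linear": [0.032, 0.004, 0], "claw": 0.028},
  {"dr": [0, 0, 0], "linear": [0.048, 0.006, 0], "claw": 0.028},
  {"dr": [0, 0, 0], "linear": [0.064, 0.008, 0], "claw": 0.028},
  {"dr": [0, 0, 0], "linear": [0.08, 0.01, 0], "claw": 0.028},
])

```text
clock: 15.5
tool_pos: [0.5612, 0.0779, 0.0212]
tcp_rot: [0.641, 0.768, -0.0, 0.0]
ft_force: [0.3, -0.5, 0.1]
finger_gap: 0.0282
grip_force: 0.1
```

carry_out([
  {"dr": [0, 0, 0], "linear": [0.016, 0.001, 0], "claw": 0.028},
  {"dr": [0, 0, 0], "linear": [0.032, 0.002, 0], "claw": 0.028},
  {"dr": [0, 0, 0], "linear": [0.048, 0.003, 0], "claw": 0.028},
  {"dr": [0, 0, 0], "linear": [0.064, 0.003, 0], "claw": 0.028},
  {"dr": [0, 0, 0], "linear": [0.08, 0.003, 0], "claw": 0.028},
])

```text
clock: 15.92
tool_pos: [0.5498, 0.1572, 0.0213]
tcp_rot: [0.641, 0.768, -0.0, 0.0]
ft_force: [-0.0, 0.1, 0.5]
finger_gap: 0.0279
grip_force: 0.3
```

carry_out([
  {"dr": [0, 0, 0], "linear": [0.016, 0, 0], "claw": 0.028},
  {"dr": [0, 0, 0], "linear": [0.032, 0, 0], "claw": 0.028},
  {"dr": [0, 0, 0], "linear": [0.044, 0, 0], "claw": 0.028},
  {"dr": [0, 0, 0], "linear": [0.053, 0, 0], "claw": 0.028},
  {"dr": [0, 0, 0], "linear": [0.058, 0, 0], "claw": 0.028},
])

```text
clock: 16.33
tool_pos: [0.5392, 0.2147, 0.0212]
tcp_rot: [0.64, 0.768, -0.0, 0.0]
ft_force: [0.7, -0.5, 0.7]
finger_gap: 0.0282
grip_force: 0.2
```

carry_out([
  {"dr": [0, 0, 0], "linear": [0, 0, 0], "claw": 0.028},
  {"dr": [0, 0, 0], "linear": [-0.02, 0, -0.015], "claw": 0.028},
  {"dr": [0, 0, 0], "linear": [-0.04, 0, -0.045], "claw": 0.028},
  {"dr": [0, 0, 0], "linear": [-0.06, 0, -0.075], "claw": 0.028},
  {"dr": [0, 0, 0], "linear": [-0.09, 0, -0.1], "claw": 0.028},
])

```text
clock: 16.75
tool_pos: [0.5554, 0.125, 0.1231]
tcp_rot: [0.64, 0.768, 0.0, 0.0]
ft_force: [1.4, -0.0, 0.4]
finger_gap: 0.028
grip_force: 0.0
```

```bash
python3 d.py -.38 -.02 .12; sed -i 's/^env.get_image.*/im,_=env.get_image("wrist"); cv2.imwrite("pics\/w9.png",im)/' wl.py; python3 wl.py
```

```text
t 16.75 pos [0.5554 0.125  0.1231] f,l -0.0357 0.0012 gap 0.028022525627666602 F [ 1.4 -0.   0.4]
delta [-0.3441 -0.0235  0.003 ] dr [ 0.03 -0.01  0.39]
tealight_a 0.73 [356.  50.] [0.597 0.257 0.   ] 0.087 0.065
tealight_a 0.68 [200.  40.] [0.476 0.243 0.   ] 0.095 -0.056
tealight_a 0.63 [276.  58.] [0.537 0.237 0.   ] 0.078 0.002
spice_tin 0.54 [148. 393.] [ 0.437 -0.153  0.   ] -0.289 -0.164
```

View pics/w9.png

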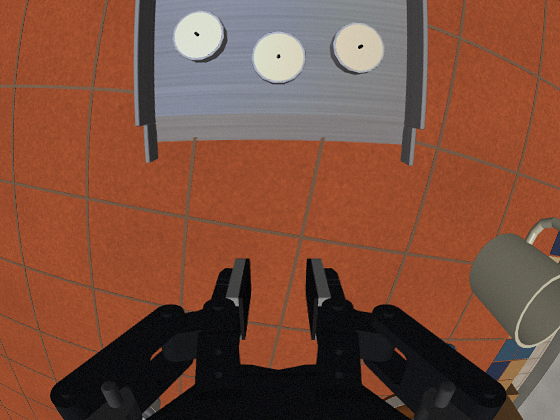

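All three tea lights, at (199,36), (278,57) and (358,47), lie well inside the pan, and the gripper is clear.

```bash
python3 -c "
from workcell import env
print(env.finish_job())"
```

```text
the job is handed in; nothing more can be done
None
```

All three tea lights were slid into the crumb pan, the last camera view showed them well inside the mouth with the gripper clear, and the job was handed in at about 17 s; the hand-in call did not report a verdict.

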